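# Take the slide cassette out of the reader

### The arm

A 6-joint arm with a two-finger parallel gripper is mounted at the origin on the work surface. World frame = base frame: x ahead of the robot, y to its left, z up, the work surface at z = 0. Lengths are in mm, angles in rad, forces in N, time in s.
With the tool pointing down it reaches from about 275 to 825 mm from the base axis. Payload 5.2 kg.
Tool frame: the origin (TCP) lies at the very end of the fingers, on their centre line; the grasp point (between the pads) lies 19 mm behind it; z points along the fingers, y is the line along which they close (so a half turn about z gives the same grasp; the last joint's range is limited). The gripper opens to 93 mm and grips with 3 to 60 N. Pads are 15 mm wide; open, the fingers measure 128 mm over their backs; the gripper's body (75 mm by 188 mm) begins 65 mm behind the grasp point.
Start: joints at [1.071, 0.259, 1.535, -0, 1.348, -0.203], TCP at [160.832, 525.964, 191.053] pointing down, gripper open.
Joint ranges: [-3.14, 3.14], [-0.91, 2.08], [0.19, 2.58], [-1.22, 4.36], [0.22, 2.71], [-3.12, 3.12]. Speed limits (rad/s): [2.57, 2.57, 3.14, 3.14, 3.14, 3.14].

### API

Orientations are given as [roll, pitch, yaw] about the fixed x, y, z axes, in that order (R = Rz(yaw) Ry(pitch) Rx(roll)).
In Python, from bench import robot gives the robot as it stands. The module is installed in compiled form; this text tells all that it offers. Calls block until the motion is done:
- robot.move_ptp(position, orientation): joint-space move of the TCP to a pose.
- robot.move_linear(position, ori=None, speed=150, f_stop=None): straight line of the TCP; ori=None keeps the orientation; speed is the mean speed in mm/s. With f_stop (N) it stops when the force on the tool has changed by that much, and returns True; else False.
- robot.move_j(angles): joint-space move.
- robot.move_gripper(opening): opening from 0.0 (shut) to 1.0 (fully open); the grip force is fixed at half the most; returns when the fingers have stopped.
- robot.sleep(seconds).
- robot.inverse_kinematics(position, orientation): joint angles nearest the present ones, or None.
- robot.get_image(name): name is "scene" or "top" or "wrist"; returns a dict with "img" (480x640x3 uint8, blue, green, red), "fovy" (degrees; the focal length in pixels is half the picture's height over the tangent of half this angle, whatever the lens; pixels are square), "cx", "cy" (the principal point, pixels), "k1" (the pictures are not rectified: a ray, as slopes to the right and down, at radius r is drawn at 1 + k1 r^2 times it, then the intrinsics apply), "eye" and "orientation" of the camera in the world. Camera axes: x right, y down, z forward; pixel columns grow to the right and rows downward; lengths in mm; the calibration is good to about 2 mm. A picture is of the moment at which its call begins. There is no depth.
A pose or a line that the arm cannot do raises robot.MotionError and nothing moves.
- robot.hand_in(): hands the job in; it is judged then, once.
Readings, each from a call of its own:
- robot.current_t(): time.
- robot.current_qpos(): joint angles.
- robot.current_joint_vel(): joint speeds.
- robot.current_joint_efforts(): joint torques, N m.
- robot.current_tcp_pos(): TCP position.
- robot.current_eef_rot(): TCP orientation.
- robot.current_contact_force(): force on the tool from outside, world axes, zero at the start.
- robot.current_ft_torque(): the same for the moment, N m.
- robot.current_gripper_width(): opening from 0.0 (shut) to 1.0 (fully open).
- robot.current_finger_force(): force on a finger pad.
Only numpy, scipy, OpenCV 4.12 (cv2) and the standard library are available. Lean on these libraries where they do the work, as an engineer would, in place of code of your own. Each camera call takes 0.05 s, during which the arm holds its last target. There are 200 camera calls.

### The job

Take hold of the finger tab of the slide reader's loading tray and draw the tray out all the way to its stop; then pinch the cassette's two side catches together and lift the cassette straight up out of the tray. Finish while holding it: the program ends with the cassette held still and level about ten centimetres above its place in the tray, both catches still pinched in and nothing but the gripper touching it. Leave the tray drawn out, and do not tip the cassette or shift the things standing around.

Things in the scene. Friction and masses are not known exactly. Their poses are not given: they have to be found in the camera images.
- reader: slide reader fixed to the bench, white: low loading bay (120 deep, 220 wide, 100 mm high) in front, rear body (160 deep, 165 mm high) behind. Origin: on the bench under the middle of the bay's front face; x points into the machine, y left, z up. The bay's mouth is 92 mm wide, its roof's underside 86 mm above the bench. The tray slides out of it along -x. Position and yaw vary
- tray (a joint): how far the loading tray is out, m: 0 fully in (the start), 0.125 fully out at its stop. It runs along the reader's -x with about 2 N friction and light damping, and stays where left. Aluminium plate 84 mm wide, upper face 22 mm above the bench
- tab_grip (a point): point to grip on the tray's black finger tab, an upright plate on the tray's front tongue: 26 mm long along the reader's x, 12 mm thick along its y (pinch across y), from 22 to 72 mm above the bench; this point is on its centre line, 52 mm above the bench. At the start 70 mm in front of the bay's front face, on the reader's centre line; moves with the tray
- tray_seat (a point): centre of the cassette's place on the tray's upper face, 22 mm above the bench, 122 mm from tab_grip along the reader's +x; moves with the tray (tray in: 52 mm inside the bay; fully out: 73 mm in front of it). Lips beside it hold the catches' teeth down: they rise 19 mm above the tray's face, 80 mm over their outer sides; keep fingertips 22 mm or more above that face
- cassette: grey plastic cassette of glass slides, about 0.13 kg: body 84 mm long (x), 32 mm wide (y), 26 mm high, an upright sprung catch on each side of its middle. Loose in the tray between low guides (1 to 1.5 mm play), under the bay's roof at the start, axes parallel to the reader's. Origin: centre of its underside; x along its length, y left, z up
- cassette_grip (a point): centre of the pinch, midway between the two catches, 46 mm above the cassette's underside (68 mm above the bench while seated). The catches are upright ribbed plates 30 mm long (x), 4 mm thick, from 3 to 58 mm above the underside, outer faces 54 mm apart at rest, 42 mm fully pinched; pinch across y. Teeth low on them sit under the tray's lips
- catch_left (a joint): how far the catch on the cassette's +y side is pressed in toward the middle, m: 0 at rest, 0.006 fully in; its spring pushes back with 1.5 N at rest, 4.5 N fully in. Its tooth clears the tray's lip from about 4 mm on; before that the lip holds the cassette down
- catch_right (a joint): the same for the catch on the cassette's -y side: 0 at rest, 0.006 fully in
- tube_rack: white tube rack with capped tubes, 110 x 50 x 84 mm high, stands left of the tray's path; origin under its centre
- slide_box: shut flat blue storage box for glass slides, 100 x 84 x 35 mm high, lies right of the tray's path; origin under its centre
- jar: small amber jar, 52 mm across, 60 mm high, stands close to the right flank of the loading bay; origin under its centre
- marker_pen: white marker pen with black cap, 122 x 15 x 15 mm, lies on the bench; origin under its middle
- reagent_bottle: tall amber bottle, 72 mm across, 160 mm high, at the side of the bench; origin under its centre
- beaker: glass beaker, 76 mm across, 95 mm high, at the side of the bench; origin under its centre
- tip_box: lidded clear and grey box of pipette tips, 122 x 82 x 59 mm high, stands beside the left flank of the loading bay; origin under its centre
There are look-alikes about, which are no part of the job. Leave any red look-alike of the tube_rack alone. What is shaped like the tip_box but green is not meant.

How it is judged (in metres and radians):
On the way, in this order (a step that is already met when the one before it is completed fails the run):
1. the loading tray is drawn fully out (at least 118 of its 125 mm) with the cassette still seated in it (value of joint tray above 0.118 m and z of cassette in the frame of reader below 0.028 m), for 0.2 s.
2. both catches are pinched in (4.5 mm or more) while the cassette is still seated (value of joint each of catch_left, catch_right above 0.0045 m and z of cassette in the frame of reader below 0.028 m), for 0.1 s.
At the end, for the whole second after the job is handed in: fingers hold the cassette (over 3 N), catches in 4.5 mm or more, underside over 70 mm above the tray, within 80 mm of above its place, level within 15 degrees, still (under 0.03 m/s), touching no reader, tray or bystander (under 0.2 N); tray still out by over 110 mm (z of cassette in the frame of reader above 0.092 m and value of joint each of catch_left, catch_right above 0.0045 m and value of joint tray above 0.11 m and contact force between the fingers and cassette above 3 N and contact force between cassette and reader below 0.2 N and angle between cassette's own z axis and vertical below 0.26 rad and linear speed of cassette below 0.03 m/s and horizontal distance between cassette and tray_seat below 0.08 m and contact force between cassette and tube_rack below 0.2 N and contact force between cassette and slide_box below 0.2 N and contact force between cassette and jar below 0.2 N and contact force between cassette and marker_pen below 0.2 N and contact force between cassette and reagent_bottle below 0.2 N and contact force between cassette and beaker below 0.2 N and contact force between cassette and tip_box below 0.2 N); the arm keeps its last pose, push and grip.
It fails at once if one of the bystanders is shifted by more than 30 mm (distance of any of tube_rack, slide_box, jar, marker_pen, reagent_bottle, beaker, tip_box from where it was at the start of the episode above 0.03 m).
It fails at once if the cassette is tipped by more than 35 degrees (0.61 rad) (angle between cassette's own z axis and vertical above 0.61 rad).
It also fails if it takes over 45 s, if anything falls off the work surface, if the arm or the gripper's body presses on something with over 40 N, if the wrist force passes 120 N, or if a joint passes its speed limit or range.

## Working session

There is one attempt and no reset: what is moved stays moved. The work goes in short steps, each a Python script; the robot and the scene stay as the last script left them, time stands still between calls to the robot, and variables do not carry over. Pictures are saved under pics/ and viewed, at most 10 in all, crops included, and the job is handed in when it is done.

```bash
mkdir -p pics; cat > h.py <<'E'
import numpy as np, cv2
from scipy.spatial.transform import Rotation as R
from bench import robot
def cam(n,save=None):
    c=robot.get_image(n)
    if save: cv2.imwrite('pics/'+save,c['img'])
    return c
def cast(c,uv,z):
    f=240/np.tan(np.radians(c['fovy'])/2)
    K=np.array([[f,0,c['cx']],[0,f,c['cy']],[0,0,1]])
    uv=np.array(uv,float).reshape(-1,1,2)
    n=cv2.undistortPoints(uv,K,np.array([c['k1'],0,0,0.]),P=None).reshape(-1,2)
    d=np.c_[n,np.ones(len(n))]
    o=np.array(c['orientation'])
    M=o if o.shape==(3,3) else R.from_euler('xyz',o).as_matrix()
    d=d@M.T; e=np.array(c['eye'])
    return e+d*((z-e[2])/d[:,2])[:,None]
E
python3 - <<'E'
from h import *
for n in('scene','top'):
    c=cam(n,n+'.png'); print({k:v for k,v in c.items() if k!='img'})
print(robot.current_eef_rot())
E
```

```text
{'fovy': 45.979242090632454, 'cx': 321.15624523326727, 'cy': 236.5106554973154, 'k1': -0.13617271959375138, 'eye': array([1154.07181374, -435.37160554, 1021.60492006]), 'orientation': array([-2.48165764,  0.01183946,  0.89939931])}
{'fovy': 48.353393061002656, 'cx': 324.5606976905661, 'cy': 237.5618428332644, 'k1': -0.05388915873095034, 'eye': array([ 461.00957161,  -17.85297059, 1331.08090178]), 'orientation': array([-3.06920254,  0.02241162, -1.54644715])}
[-3.14005269e+00 -3.33110545e-04  2.84481968e+00]
```

View pics/top.png

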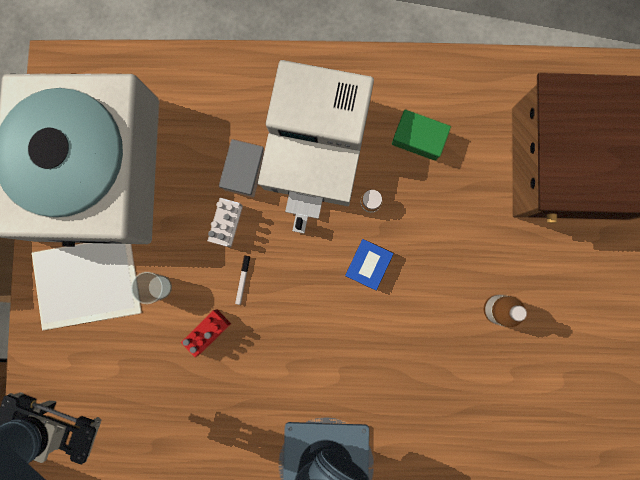

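View pics/scene.png

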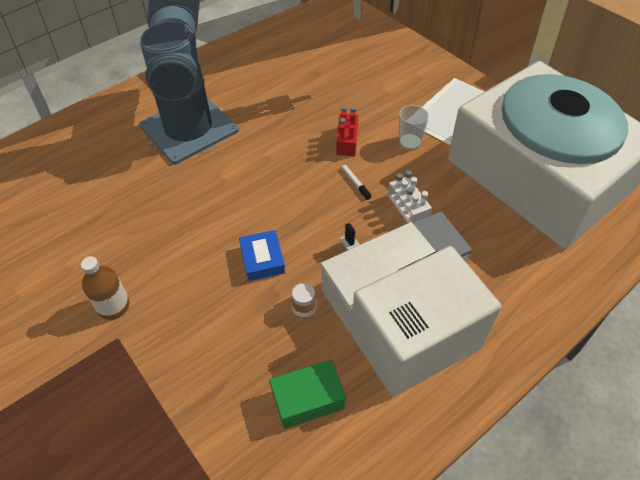

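The top view shows the reader at the upper centre. The bay's front roof edge runs (259,188)-(352,202), the black tab is near (300,223), the rack is at (225,222), the slide box at (370,264), and the pen at (243,280). The scene view matches, with the tab at (349,234).

```bash
python3 - <<'E'
from h import *
c=cam('top')
p=cast(c,[(259,188),(352,202),(279,61),(372,76)],100)[:2,:2]; print(p)
d=p[0]-p[1]; print('W',np.linalg.norm(d)); yaw=np.arctan2(d[1],d[0])-np.pi/2
h=cv2.cvtColor(c['img'],cv2.COLOR_BGR2HSV)
m=(c['img'].max(2)<60).astype(np.uint8); m[:205]=0;m[245:]=0;m[:,:285]=0;m[:,320:]=0
ys,xs=np.nonzero(m); print('dark',xs.min(),xs.max(),ys.min(),ys.max(),xs.mean(),ys.mean())
b=cast(c,[(xs.mean(),ys.mean())],65)[0]
ex=np.array([np.cos(yaw),np.sin(yaw)])
t0=p.mean(0)-70*ex
print('yaw',yaw,'tab from roof',t0,'blob',b)
T=b[:2]-90*ex*0
for y in (yaw,):
  for s in(np.pi,0,):
    o=[np.pi,0,yaw+s]; q=robot.inverse_kinematics([T[0],T[1],220],o); print(s,q)
    q=robot.inverse_kinematics([*(T-125*ex),33],o); print(s,q)
E
```

```text
[[662.10172138 167.78432748]
 [633.70679614 -49.70498134]]
W 219.33506612373878
dark 295 302 218 229 298.7352941176471 223.25
yaw -0.12982349273360305 tab from roof [578.49332559  68.10181166] blob [584.90792912  75.11970244  65.        ]
3.141592653589793 [-0.06128099  0.31367397  1.38872579  0.          1.4391929  -1.50225382]
3.141592653589793 [-0.04249005  0.29284119  1.9286796   0.          0.92007187 -1.48346288]
0 [-6.12809855e-02  3.13673965e-01  1.38872579e+00 -4.44089210e-16
  1.43919290e+00  1.63933883e+00]
0 [-4.24900500e-02  2.92841191e-01  1.92867960e+00 -4.44089210e-16
  9.20071868e-01  1.65812977e+00]
```

```bash
python3 - <<'E'
from h import *
yaw=-.13; ex=np.array([np.cos(yaw),np.sin(yaw)])
T=np.array([583,73.])-40*ex
robot.move_ptp([*T,260],[np.pi,0,yaw+np.pi])
c=cam('wrist','w1.png'); print({k:v for k,v in c.items() if k!='img'},robot.current_t(),robot.current_tcp_pos())
E
```

```text
{'fovy': 61.03291389819404, 'cx': 316.04322737568555, 'cy': 234.81871162753518, 'k1': -0.09072797597368996, 'eye': array([465.56068132,  89.24940696, 453.1304801 ]), 'orientation': array([ 2.85857632e+00, -1.28413651e-03,  1.44129940e+00])} 2.325 [543.08196404  79.1257799  259.95044977]
```

View pics/w1.png

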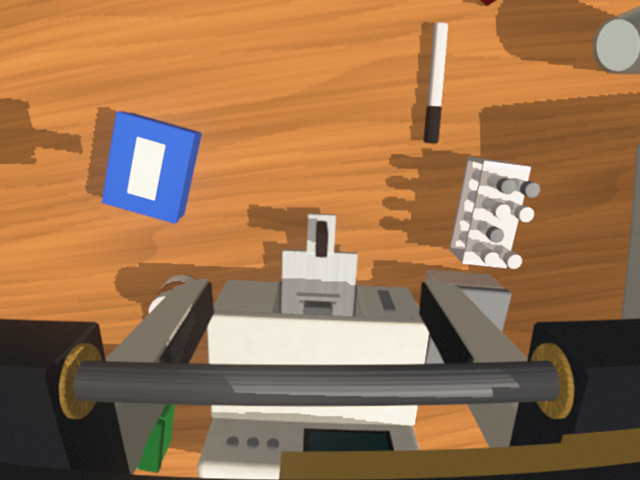

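The tab is at (320,237). The tray plate's front corners are at (283,253) and (356,253), the tongue's front corners at (308,214) and (335,214), and the bay's roof front corners near (210,320) and (427,322).

```bash
python3 - <<'E'
from h import *
c=cam('wrist')
P=cast(c,[(283,253),(356,253),(308,214.5),(335,214.5)],22)[:,:2]
Q=cast(c,[(210,320),(427,322)],100)[:,:2]
for a in(P[:2],P[2:],Q):
    d=a[1]-a[0]; print(a.mean(0),np.linalg.norm(d),np.arctan2(-d[0],d[1]))
m=(c['img'].max(2)<70).astype(np.uint8); m[:210]=0;m[275:]=0;m[:,:305]=0;m[:,335:]=0
n,l,s,ce=cv2.connectedComponentsWithStats(m); i=1+np.argmax(s[1:,4]); print(s[i],ce[i])
x,y,w,h=s[i,:4]
top=cast(c,[(x,y+h),(x+w,y+h)],72); bot=cast(c,[(x,y),(x+w,y)],22); print(top,bot)
E
python3 -c "
import cv2;i=cv2.imread('pics/w1.png')[200:335,200:440];cv2.imwrite('pics/w1c.png',cv2.resize(i,None,fx=3.3,fy=3.3,interpolation=0))"
```

```text
[611.46942557  74.78952813] 81.63709864601317 -0.1297382520581549
[567.92084738  82.52617135] 29.35948747026015 -0.1294160555715003
[654.449726    67.77796555] 211.2981029304716 -0.14050050432178815
[316 222  11  34 322] [321.2173913  238.46583851]
[[597.19343552  72.63195602  72.        ]
 [598.60332318  83.43210922  72.        ]] [[575.49719081  75.50874356  22.        ]
 [577.04954297  87.43028334  22.        ]]
```

View pics/w1c.png

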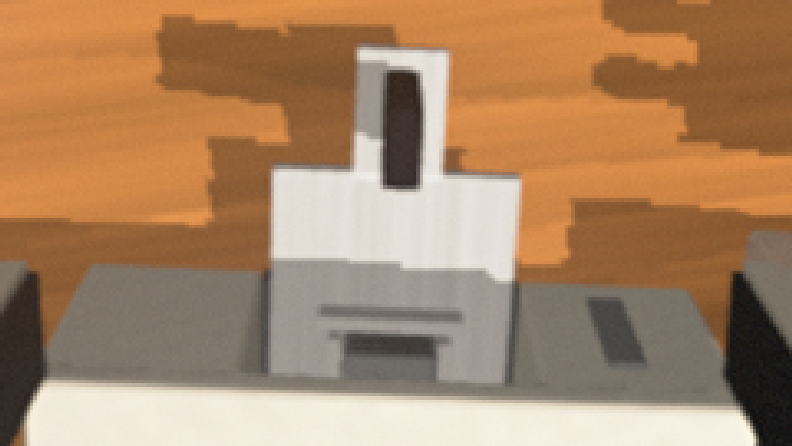

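```bash
python3 - <<'E'
from h import *
yaw=-.132; ex=np.array([np.cos(yaw),np.sin(yaw)]); o=[np.pi,0,yaw+np.pi]
T=np.array([587,79.5])
robot.move_gripper(.5)
robot.move_ptp([*T,120],o)
print(robot.move_linear([*T,33],o,speed=80,f_stop=10), robot.current_tcp_pos())
robot.move_gripper(0); print(robot.current_gripper_width()*93,robot.current_finger_force())
p=robot.current_tcp_pos(); f0=robot.current_contact_force(); print(f0)
r=robot.move_linear([*(p[:2]-129*ex),p[2]],None,speed=70,f_stop=15)
q=robot.current_tcp_pos(); print(r,(q-p)[:2]@ex,robot.current_contact_force(),robot.current_gripper_width()*93,robot.current_t())
cam('top','t2.png')
E
```

```text
False [587.54514809  79.47711758  33.6092303 ]
11.966521285154078 29.940329790115356
[-1.81048739 -2.66655549  1.74435751]
True -72.52004824191933 [-1.46242414  0.52571286  4.24532899] 11.75965330958251 6.8667
```

View pics/t2.png

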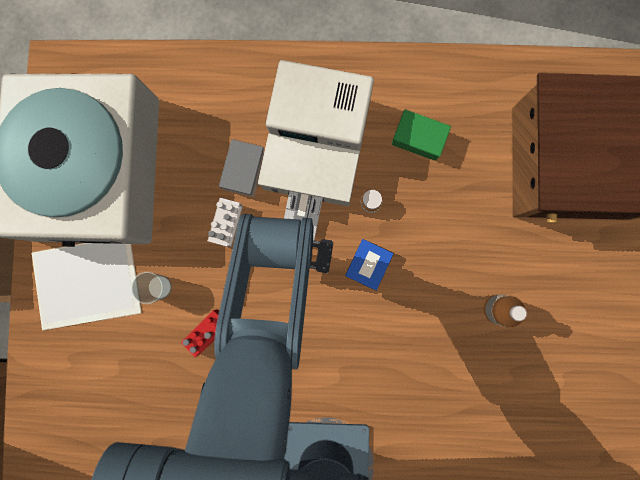

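The arm hides the tab. The tray is partly out near (302,205), and nothing around it has moved. The pull stopped early at 72 mm with low residual force, so I'll carry on more slowly.

```bash
python3 - <<'E'
from h import *
yaw=-.132; ex=np.array([np.cos(yaw),np.sin(yaw)])
s=np.array([587.5,79.5])
for g in(95,115,129):
    r=robot.move_linear([*(s-g*ex),33.5],None,speed=40,f_stop=22)
    q=robot.current_tcp_pos(); print(r,(q[:2]-s)@ex,q,robot.current_contact_force(),robot.current_gripper_width()*93,robot.current_t())
c=cam('wrist','w2.png')
E
```

```text
False -95.28771298839501 [493.48436505  95.37905492  33.05919934] [ 3.32847468 14.48696803 -1.39955524] 11.849506606582738 7.7
False -115.37831907065686 [473.68365751  98.89039426  33.07255394] [ 4.36488591 19.040038   -2.54561177] 11.449041638964665 8.35
True -125.09233035426251 [464.14691652 100.86759934  33.04748855] [0.75096698 1.71828402 0.2625311 ] 11.248682441964103 8.725
```

View pics/w2.png

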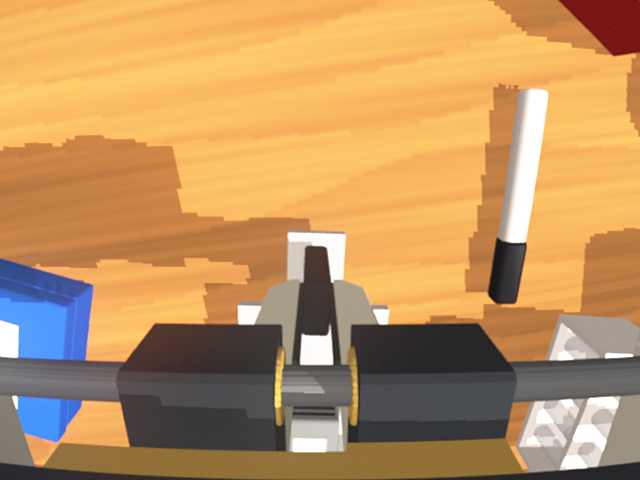

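The tab is still gripped at (316,290), and the pen at (517,195), rack and box are clear. The tray has reached about 125 mm. The sideways force suggests the reader's yaw is a little more negative than I assumed. I'll release, rise and look again.

```bash
python3 - <<'E'
from h import *
robot.sleep(.2)
robot.move_gripper(.5); p=robot.current_tcp_pos(); print(p)
robot.move_linear([p[0],p[1],150],None,speed=200)
robot.move_ptp([535,88,260],[np.pi,0,-.15+np.pi])
c=cam('wrist','w3.png'); print(robot.current_t())
E
python3 -c "
import cv2;i=cv2.imread('pics/w3.png')[150:420,160:480];cv2.imwrite('pics/w3c.png',cv2.resize(i,None,fx=2.2,fy=2.2,interpolation=0))"
```

```text
[463.7147974  100.89655758  33.16857867]
11.1
```

View pics/w3c.png

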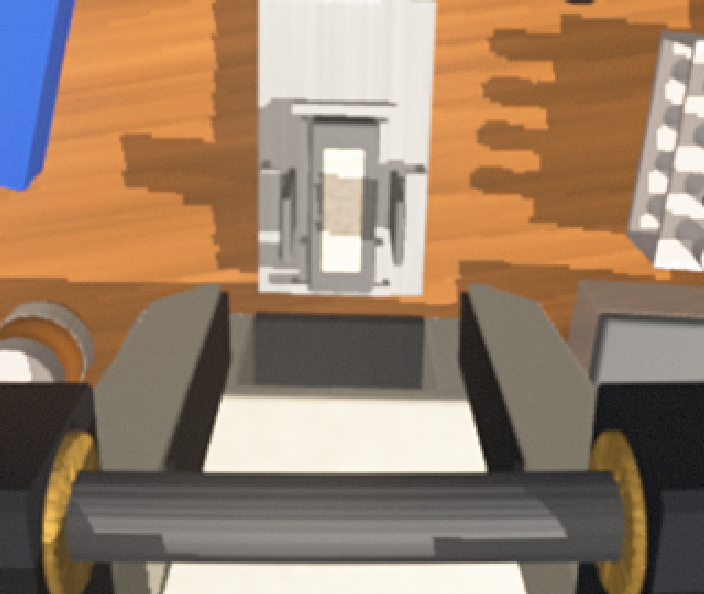

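The tray is fully out and the cassette is seated in it. In crop pixels the body top spans (310,120)-(378,118) to (310,290)-(372,290), with the catches at x≈290 and 398. The tray's side edges run (258,0)-(258,293) and (435,0)-(422,293).

```bash
python3 - <<'E'
from h import *
c=cam('wrist')
f=lambda L,z: cast(c,np.array(L)/2.2+[160,150],z)[:,:2]
ang=lambda v: np.arctan2(v[1],v[0])
P=f([(258,2),(435,2),(258,293),(422,293)],22); A=(P[0]+P[1])/2;B=(P[2]+P[3])/2
print('tray',A,B,ang(B-A),ang(P[2]-P[0]),ang(P[3]-P[1]),np.linalg.norm(P[0]-P[1]),np.linalg.norm(P[2]-P[3]))
P=f([(310,121),(379,119),(310,291),(373,291)],48); A=(P[0]+P[1])/2;B=(P[2]+P[3])/2
print('body',P.mean(0),ang(B-A),ang(P[2]-P[0]),ang(P[3]-P[1]),np.linalg.norm(P[0]-P[1]),np.linalg.norm(P[2]-P[0]))
P=f([(291,170),(291,265),(397,170),(399,265)],80)
print('catch',P,P.mean(0))
# tab-based seat
for y in(-.14,-.155,-.17):print(np.array([463.7,100.9])+122*np.array([np.cos(y),np.sin(y)]))
E
```

```text
tray [488.55919524  96.92894106] [634.22630403  71.58563013] -0.17225678641014622 -0.17595036699017663 -0.16856311980279642 83.60285973109914 84.69492477517908
body [580.92916489  81.21059521] -0.16727775753405957 -0.16082660039653565 -0.173656273058863 31.632013379981075 83.87168538919923
catch [[550.93180847  63.24452494]
 [593.76722525  56.03001542]
 [557.74574484 108.1416739 ]
 [600.93516437 103.22763307]] [575.84498573  82.66096183]
[584.50635154  83.87574001]
[584.23740675  82.06562789]
[583.94134156  80.25975341]
```

```bash
python3 - <<'E'
from h import *
yaw=-.17; o=[np.pi,0,yaw+np.pi]; T=[582.3,80.9]
robot.move_gripper(.8)
robot.move_ptp([*T,130],o)
print(robot.move_linear([*T,49.5],o,speed=60,f_stop=10), robot.current_tcp_pos(),robot.current_contact_force())
robot.move_gripper(0); robot.sleep(.3)
print(robot.current_gripper_width()*93,robot.current_finger_force(),robot.current_contact_force(),robot.current_tcp_pos(),robot.current_t())
E
```

```text
False [582.67500728  80.89192644  49.96928599] [-0.67221264 -0.25821588 -0.21926654]
36.65304636999044 30.0078801541531 [-1.66365482  0.09794845  5.88384633] [582.75505349  80.97617653  50.44768013] 14.9167
```

```bash
python3 - <<'E'
from h import *
c=cam('wrist','w4.png'); print(robot.current_gripper_width()*93)
c2=cam('scene'); 
a=c['img'][200:440,140:500]; b=c2['img'][200:320,300:420]
cv2.imwrite('pics/w4c.png',np.hstack([cv2.resize(a,(540,360)),cv2.resize(b,(250,360))]))
E
```

```text
36.831176650237715
```

View pics/w4c.png

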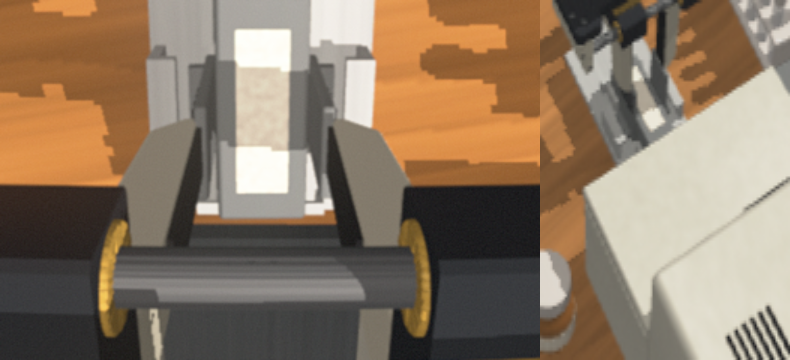

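Both pads press on the catches on either side of the body, symmetrically, and the cassette is level. Now I'll lift.

```bash
python3 - <<'E'
from h import *
p=robot.current_tcp_pos()
print(robot.move_linear([p[0],p[1],p[2]+10],None,speed=20,f_stop=15),robot.current_contact_force(),robot.current_gripper_width()*93)
print(robot.move_linear([p[0],p[1],p[2]+101],None,speed=45,f_stop=20),robot.current_tcp_pos(),robot.current_contact_force(),robot.current_gripper_width()*93,robot.current_finger_force())
robot.sleep(.5)
c=cam('wrist'); c2=cam('scene')
a=c['img'][100:460,100:540]; b=c2['img'][160:320,290:420]
cv2.imwrite('pics/w5c.png',np.hstack([a,cv2.resize(b,(292,360))])); print(robot.current_t())
E
```

```text
False [ 0.51982896  0.60332385 -2.1715202 ] 36.805978915720296
False [582.61571715  80.99365311 151.2049536 ] [ 1.12605849  0.10476536 -1.80244196] 36.37195423463105 29.947195375571027
18.4917
```

View pics/w5c.png

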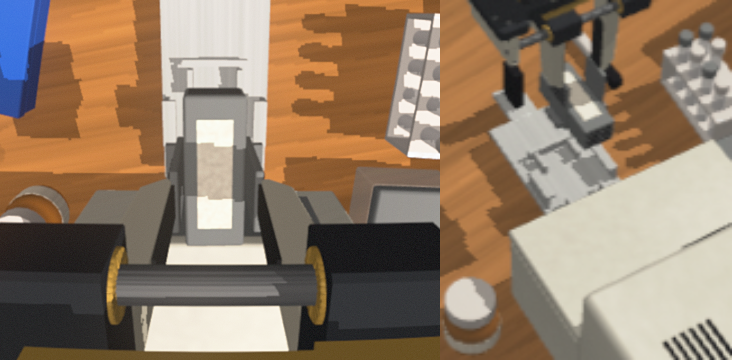

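The cassette hangs level in the gripper at (215,165), clear above the empty tray, which is still drawn out. Nothing around it has moved.

```bash
python3 -c "
from bench import robot
print(robot.hand_in())"
```

```text
the job is handed in; nothing more can be done
None
```

I drew the tray out about 125 mm to its stop and lifted the cassette about 100 mm straight up. At hand-in it was held level with both catches pressed in at 30 N. The surroundings looked undisturbed, and the hand-in call gave no verdict.

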